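# Tighten the loose hinge-clamp screw on the screen-printing board

### The job

One of the hold-down screws of the two hinge clamps on the white printing board has worked loose and stands proud. Take the big orange screwdriver from its rack, drive that screw clockwise with it until it is fully home (flush with the clamp and at its stop), then hang the screwdriver back upright in its own hole in the rack. Do not let the blade slip off and hit the board, and leave the roller and the paint tubs where they are.

Things in the scene. Friction and masses are not known exactly. Their poses are not given: they have to be found in the camera images.
- driver_grip (a point): Middle of the orange handle of the big flat-blade screwdriver, on its axis, 132 mm above the blade's end; z up the handle. It starts hanging upright in the rack. Handle: hexagon 28 mm across flats, straight for 36 mm below and above this point; its end is 48 mm above. One pair of flats faces this frame's +y and -y, parallel to the blade's broad faces; the others are 60 degrees on.
- driver: The screwdriver, 180 mm long, about 160 g; origin at the centre of its blade's end, z up to the handle. Blade 12 mm wide (x), 2.2 mm thick at the end (y), growing to 4 mm at 16 mm up, where the 10 mm round shank begins. A steel collar, 30 mm in diameter, under the handle rests on the rack; its underside is 80 mm above this origin and 52 mm below driver_grip.
- screw_top (a point): Centre of the top of the loose screw's round steel head, on its axis: it rises and sinks with the screw but does not turn (axes of clamp_a), so the slot's direction is not given and may be any: see it or feel for it. Head 22 mm in diameter in a 25 mm counterbore; slot 4.4 mm wide, 4.5 mm deep, right across the head, the same after half a turn. Right-hand thread.
- rack_hole (a point): Centre of the screwdriver's hole at the rack's top face, 88 mm above the table. Through hole 16 mm in diameter with a 2 mm chamfer in an 18 mm thick board, open below. Hung up, the screwdriver's collar rests on the top face here.
- rack: Small plywood tool rack fixed on the table, 160 mm long (its x), 64 mm wide, 88 mm high; origin at the centre of its underside. The screwdriver's hole is at x = -45 mm; a lino gouge with a wooden knob, 36 mm in diameter and standing 40 mm above the top, is fixed at x = +45 mm.
- clamp_a: The hinge clamp with the loose screw, fixed on the board; it may be the left or the right one. Grey base 60 mm (x) by 110 mm (y) by 14 mm, origin at the centre of its underside, 18 mm above the table. Loose screw at x = 8, y = 34 mm, a tight one at x = 8, y = -34 mm. On the -x side a hinge and an empty jaw with two black thumb screws, 72 mm high.
- clamp_b: The other hinge clamp, the same but with both screws tight and flush; leave it. On either clamp a screw that is home has its top level with the base's top, 32 mm above the table. The loose one starts 2.2 to 3.6 mm higher and sinks 5 mm a turn, clockwise from above, away from the blade unless that is pushed after it; it takes about 0.15 N m, stays where it is left, and meets a hard stop when home.
- board: White printing board fixed on the table, 300 mm (x) by 420 mm (y) by 18 mm thick; origin at the centre of its underside.
- brayer_mid (a point): Bystander: rubber ink roller lying on the board, 160 mm long and 98 mm wide, 44 mm high; this point is its middle, 22 mm up; the handle points to its -x.
- tub_red_mid (a point): Bystander: red paint tub with a white lid, 72 mm in diameter, 86 mm high; this point is at its centre.
- tub_yellow_mid (a point): Bystander: yellow paint tub with a white lid, 72 mm in diameter, 86 mm high; this point is at its centre.
Not all that is in view belongs to the job. Of the things that look like the driver, the smallest one is meant.

How it is judged:
By the outcome, as a careful person would: the job done as asked, in the order asked, and still so for the second after the job is handed in, with the robot touching nothing.
It also fails if it takes over 72 s, if anything falls off the work surface, if the arm or the gripper's body presses on something with over 40 N, if the wrist force passes 120 N, or if a joint passes its speed limit or range.

### The arm

A 7-joint arm with a two-finger parallel gripper is mounted at the origin on the work surface. World frame = base frame: x ahead of the robot, y to its left, z up, the work surface at z = 0. Lengths are in mm, angles in rad, forces in N, time in s.
With the tool pointing down it reaches from about 400 to 875 mm from the base axis. Payload 4.4 kg.
Tool frame: the origin (TCP) lies at the very end of the fingers, on their centre line; the grasp point (between the pads) lies 19 mm behind it; z points along the fingers, y is the line along which they close (so a half turn about z gives the same grasp; the last joint's range is limited). The gripper opens to 85 mm and grips with 20 to 120 N. Pads are 22 mm wide; open, the fingers measure 114 mm over their backs; the gripper's body (76 mm by 85 mm) begins 54 mm behind the grasp point. The pads swing forward as they close: fully open they stand 13 mm farther back than shut.
Start: joints at [-1.268, 0.628, 0.038, 1.517, -0.027, 0.996, -0.02], TCP at [234.3, 606.318, 231.313] pointing down, gripper open.
Joint ranges: [-3.06, 3.06], [-0.37, 2.12], [-1.25, 1.32], [0.18, 2.47], [-1.1, 4.24], [0.23, 1.98], [-2.94, 2.94]. Speed limits (rad/s): [2.57, 2.57, 3.14, 3.14, 3.14, 3.14, 3.14].

### API

Orientations are given as [roll, pitch, yaw] about the fixed x, y, z axes, in that order (R = Rz(yaw) Ry(pitch) Rx(roll)).
In Python, from cell import monitor, viewer, workorder gives the robot as it stands.
- The arm moves only by the tool arm_command, never from a script. Its argument "series" is one flat list of numbers, 5 for each row, row after row: the opening in per cent of the stroke, from 0 (shut) to 100 (fully open), then the shift along the tool's x, y, z in cm, then the turn about the tool's z in degrees. In form: [claw, x, y, z, roll, claw, x, y, z, roll, ...]. A call has exactly 5 rows; each row is the pose to reach, as a shift and turn from the pose commanded when the call began, along the tool's axes at that moment; what a row does not reach only later rows make up. A row lasts 1/12 s, in which the tool goes at most 41.7 mm and 7.16 degrees, less where a joint would pass 70% of its speed; a pose out of reach is approached as far as the arm can. A call with a gripper value outside its range is refused whole. The fingers move at their own pace and stop on an object; the grip force is fixed at half the most. Time passes only in rows, so rows that repeat a pose let the fingers close, or fill a call up. It gives the time, the measured TCP pose, the force, the opening and the grip force at its end, in the units of the state.
- monitor.read_state(): the state, without advancing time (a new reading comes with each control period).
- viewer.get_image(name): name is "scene" or "top"; returns (picture, depth): 400x640x3 uint8, red, green, blue; 400x640 float32, mm along the optical axis (not along the pixel's ray), 0 where there is no reading.
- viewer.camera_model(name): a dict with "mtx" (3x3 intrinsics, pixels), "R" (3x3) and "t" (3): a world point X has camera coordinates R X + t. Camera axes: x right, y down, z forward; pixel columns grow to the right and rows downward; lengths in mm; the calibration is good to about 2 mm. A picture is of the moment at which its call begins. camera_model takes no time and is no camera call.
- workorder.finish_job(): hands the job in; it is judged then, once.
The state is a dict: "clock": time; "qpos": joint angles; "qd": joint speeds; "tau": joint torques, N m; "eef_pos": TCP position; "tool_rot": TCP orientation; "force": force on the tool from outside, world axes, zero at the start; "torque": the same for the moment, N m; "width": finger opening in mm; "gripper_force": force on a finger pad.
Only numpy, scipy, OpenCV 4.12 (cv2) and the standard library are available. Lean on these libraries where they do the work, as an engineer would, in place of code of your own. Each camera call takes 0.05 s, during which the arm holds its last target. There are 200 camera calls.

## Working session

There is one attempt and no reset: what is moved stays moved. The work goes in short steps, Python scripts to look and compute and a tool call to move; the robot and the scene stay as the last step left them, time stands still between calls to the robot, and variables do not carry over. Pictures are saved under pics/ and viewed, at most 10 in all, crops included, and the job is handed in when it is done.

Besides the shell and the picture viewer there is one more tool, called after ">>>" as a command line: name --argument value ..., lists and objects as JSON in quotes. arm_command: Moves the arm, as the interface text tells. Its arguments: {"type":"object","properties":{"series":{"type":"array","items":{"type":"number"}}},"required":["series"]}

```bash
mkdir -p pics; cat > h.py <<'E'
import numpy as np, cv2
from cell import monitor, viewer, workorder
def grab(n):
    p,d=viewer.get_image(n); np.savez('%s.npz'%n,p=p,d=d); return p,d
def load(n):
    z=np.load('%s.npz'%n); return z['p'],z['d']
def world(n,d):
    c=viewer.camera_model(n); K=np.array(c['mtx']);R=np.array(c['R']);t=np.array(c['t'])
    v,u=np.mgrid[:d.shape[0],:d.shape[1]]
    r=np.stack([(u-K[0,2])/K[0,0],(v-K[1,2])/K[1,1],np.ones_like(d)],-1)*d[...,None]
    return (r-t.reshape(3))@R
def proj(n,X):
    c=viewer.camera_model(n); x=np.array(c['R'])@np.array(X)+np.array(c['t']).reshape(3); x=np.array(c['mtx'])@x; return x[:2]/x[2]
def save(name,p): cv2.imwrite('pics/'+name,p[...,::-1])
E
python3 - <<'E'
from h import *
ps=[]
for n in('top','scene'):
    p,d=grab(n); save(n+'1.png',p); 
    c=viewer.camera_model(n); print(n,np.round(c['mtx'],1).tolist(),np.round(-np.array(c['R']).T@np.array(c['t']).reshape(3)),np.round(c['R'],2).tolist())
print(monitor.read_state())
E
```

```text
top [[435.1, 0.0, 322.7], [0.0, 435.1, 201.4], [0.0, 0.0, 1.0]] [ 436.   76. 1170.] [[0.02, -1.0, 0.01], [-0.99, -0.02, -0.16], [0.16, -0.0, -0.99]]
scene [[380.6, 0.0, 312.7], [0.0, 380.6, 193.2], [0.0, 0.0, 1.0]] [1109.   81.  987.] [[0.02, 1.0, -0.01], [0.86, -0.02, -0.5], [-0.5, 0.01, -0.86]]
{'clock': 0.1, 'qpos': array([-1.26781605,  0.62924128,  0.038465  ,  1.5182776 , -0.02700122,
        0.99629476, -0.01995849]), 'qd': array([ 0.0006132 , -0.0015381 ,  0.00038175, -0.002375  ,  0.0005404 ,
        0.00170613, -0.00134801]), 'tau': array([ 3.64752006e-03, -5.64535117e+01,  1.23055167e+00, -1.93972850e+01,
        1.12897399e-02,  5.37476706e-03,  2.01418180e-05]), 'eef_pos': array([234.09032995, 605.7812812 , 230.48635219]), 'tool_rot': array([-3.13989040e+00,  2.74942192e-05,  2.77283665e+00]), 'force': array([ 0.56731821, -0.25437139,  0.24899213]), 'torque': array([ 0.01191548, -0.02951369, -0.05255533]), 'gripper_force': 0.0, 'width': 85.64880430838556}
```

View pics/top1.png

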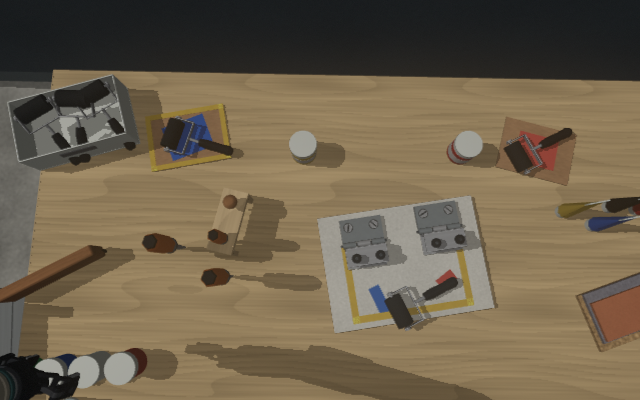

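View pics/scene1.png

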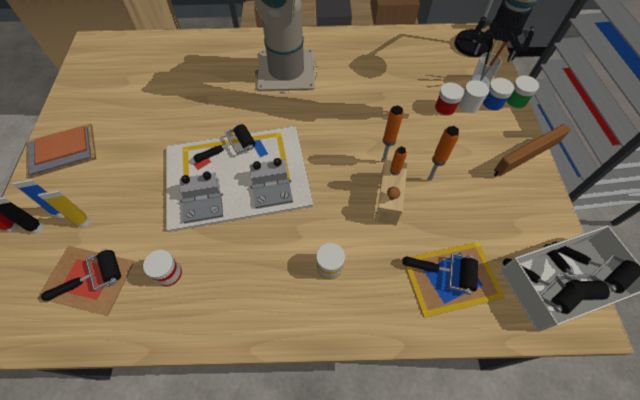

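Orange driver-like things (top view): (160,243) and (215,277), both larger and standing free, and the one hanging in the rack at (217,237), which is the smallest. The rack one fits. I'll confirm it in a crop and measure.

```bash
python3 - <<'E'
from h import *
p,d=load('top'); s,ds=load('scene')
def crop(im,u,v,w,h,W,H): return cv2.resize(im[v:v+h,u:u+w],(W,H),interpolation=cv2.INTER_CUBIC)
a=crop(p,335,195,130,60,800,369)
a=cv2.convertScaleAbs(a,alpha=1.5)
b=crop(p,140,180,115,70,400,231); c=crop(s,365,90,115,70,400,231)
b[:,-2:]=255
save('crops.png',np.vstack([a,np.hstack([b,c])]))
W=world('top',d);z=W[...,2]
def rep(name,m):
    q=W[m]; 
    if len(q)<5: print(name,len(q));return
    r=cv2.minAreaRect(q[:,:2].astype(np.float32)); print(name,len(q),'mean',q.mean(0).round(1),'med z',np.median(q[:,2]).round(1),'rect',np.round(r[0],1),np.round(r[1],1),round(r[2],1))
v,u=np.mgrid[:400,:640]
box=lambda u0,v0,u1,v1:(u>=u0)&(u<u1)&(v>=v0)&(v<v1)
rep('racktop',box(205,185,255,260)&(z>82)&(z<94))
rep('knob',box(215,185,245,215)&(z>110))
rep('drvtop',box(203,222,235,250)&(z>180))
rep('bigA',box(135,225,180,260)&(z>120)); rep('bigB',box(198,262,235,292)&(z>120))
for n,b in(('L',(330,205,395,245)),('R',(405,190,470,232))):
    m=box(*b)&(z>27)&(z<40); rep('clamp'+n,m)
rep('board',box(310,190,500,335)&(z>13)&(z<23))
# scene
Ws=world('scene',ds)
for nm,bx in(('drv',(388,143,410,178)),):
    m=box(*bx)&(Ws[...,2]>130); q=Ws[m]; print(nm,len(q),q.mean(0).round(1),q[:,2].max().round(1))
E
```

```text
racktop 1269 mean [556.9 306.4  86.9] med z 86.9 rect [558.  309.3] [ 65.3 159.9] 77.2
knob 168 mean [597.7 293.9 142.2] med z 123.7 rect [517.7 199.7] [295.5  34.7] 49.9
drvtop 112 mean [508.2 300.9 256.5] med z 187.1 rect [470.6 204.9] [266.6  26.6] 69.2
bigA 531 mean [491.1 428.5 216.3] med z 219.1 rect [475.6 265.5] [385.9  41.8] 84.3
bigB 425 mean [421.2 299.1 229.1] med z 226.8 rect [436.  204.2] [ 38.1 254.4] 8.4
clampL 1058 mean [543.9 -33.4  31.8] med z 31.5 rect [543.4 -35. ] [ 74.5 115.4] 9.4
clampR 1083 mean [ 584.8 -231.1   31.8] med z 31.4 rect [ 585.1 -229.8] [ 74.8 120.6] 9.6
board 12516 mean [ 444.7 -144.5   17.1] med z 17.0 rect [ 465.  -146.5] [300.2 420.4] 9.8
drv 214 [527.2 314.9 170.6] 987.2
```

View pics/crops.png

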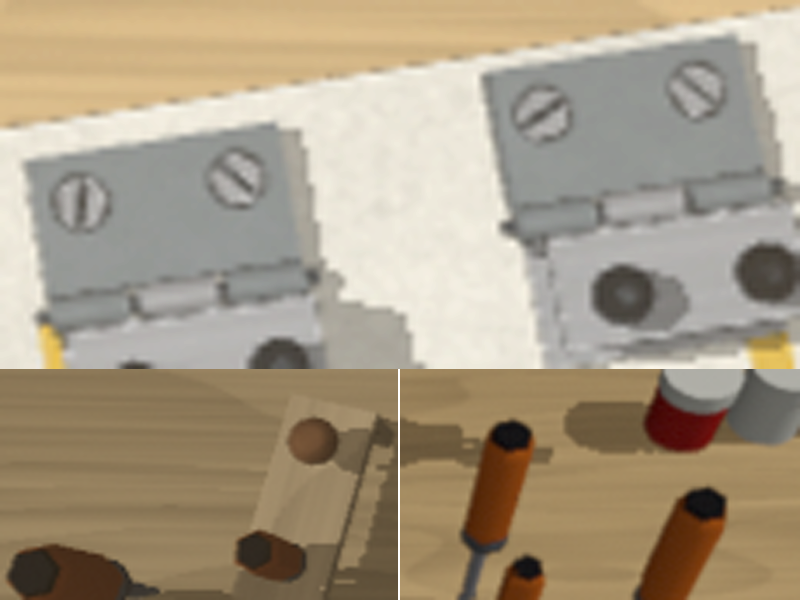

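The crop confirms the rack driver (top view 217,237) is the small one. The heads of the two clamps' left screws are at (348,228) and (423,213). Next I measure head heights, slot angles, axes and the handle's hex direction.

```bash
cat >> h.py <<'E'
def rect(n,img,c,z,half,res,yaw=0):
    """rectified patch on plane z: col=+x', row=-y' ; res mm/px"""
    N=int(2*half/res); g=(np.arange(N)+.5)*res-half
    X,Y=np.meshgrid(g,-g); cs,sn=np.cos(yaw),np.sin(yaw)
    P=np.stack([c[0]+cs*X-sn*Y,c[1]+sn*X+cs*Y,np.full_like(X,z)],-1)
    k=viewer.camera_model(n); q=P@np.array(k['R']).T+np.array(k['t']).reshape(3); q=q@np.array(k['mtx']).T
    m=(q[...,:2]/q[...,2:]).astype(np.float32)
    return cv2.remap(img,m[...,0],m[...,1],cv2.INTER_CUBIC)
E
python3 - <<'E'
from h import *
p,d=load('top'); s,ds=load('scene')
W=world('top',d); Ws=world('scene',ds)
v,u=np.mgrid[:400,:640]
for n,(a,b) in dict(LL=(348.3,228),LR=(373.5,224.1),RL=(423.3,213.2),RR=(448.2,209.6)).items():
    r=np.hypot(u-a,v-b); q=W[r<3.5]; o=W[(r>6.5)&(r<8.5)]
    c=np.median(q,0)
    # same spot in the scene
    a2,b2=proj('scene',[c[0],c[1],33]); q2=Ws[np.hypot(u-a2,v-b2)<3]
    print(n,'centre',np.median(q[:,:2],0).round(1),'z',np.median(q[:,2]).round(2),q[:,2].std().round(2),'base',np.median(o[:,2]).round(2),'scene px',round(a2,1),round(b2,1),'z',np.median(q2[:,2]).round(2),q2[:,2].std().round(2))
for n,(a,b,c,e) in dict(bigA=(135,225,180,260),bigB=(198,262,235,292),drv=(203,222,235,250)).items():
    m=(u>=a)&(u<c)&(v>=b)&(v<e)&(W[...,2]>110)&(W[...,2]<400); q=W[m]; zt=np.percentile(q[:,2],90); t=q[q[:,2]>zt-6]
    print(n,'ztop',zt.round(1),'top ctr',np.median(t,0).round(1),len(t))
P=[]
for c in((543.9+4,-1),(588,-193)): P+= [rect('top',p,c,33,28,.2)]
P+=[rect('top',p,(514,319),188,28,.2)]
Q=[rect('scene',s,c,33,28,.2) for c in((547.9,-1),(588,-193))]+[rect('scene',s,(514,319),188,28,.2)]
im=np.vstack([np.hstack(P),np.hstack(Q)]); im=cv2.convertScaleAbs(im,alpha=1.4)
for i in range(3):
  for j in range(2): cv2.drawMarker(im,(140+280*i,140+280*j),(0,255,0),0,12,1)
im=cv2.resize(im,(798,532)); save('rect.png',im)
E
```

```text
LL centre [550.7   2.4] z 31.55 2.65 base 31.1 scene px 283.8 193.2 z 31.39 2.32
LR centre [562.8 -64.4] z 30.08 2.76 base 31.08 scene px 260.6 197.3 z 29.62 2.48
RL centre [ 594.6 -196. ] z 30.28 2.97 base 31.0 scene px 213.7 208.1 z 30.42 1.75
RR centre [ 604.3 -262.8] z 29.1 2.39 base 30.78 scene px 189.7 211.6 z 29.08 242.7
bigA ztop 238.1 top ctr [492.4 441.  237.4] 161
bigB ztop 238.4 top ctr [420.7 309.9 237.1] 167
drv ztop 188.3 top ctr [513.3 318.9 187.3] 89
```

View pics/rect.png

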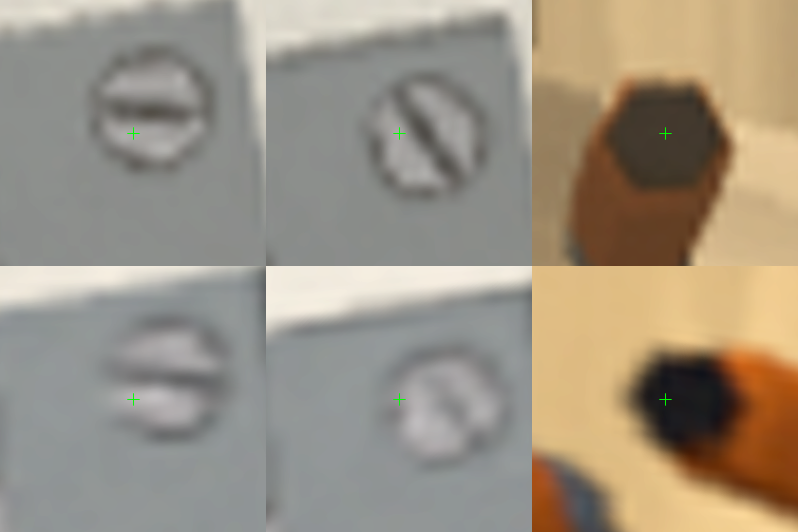

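```bash
python3 - <<'E'
from h import *
for k in range(4):
    a,b=grab('top'); c,e=grab('scene')
    if k==0: D=[];S=[];A=[];C=[]
    D.append(b);S.append(e);A.append(a.astype(float));C.append(c.astype(float))
p=np.mean(A,0);s=np.mean(C,0);d=np.median(D,0);ds=np.median(S,0)
W=world('top',d);Ws=world('scene',ds)
print('depth noise',np.std(D,0)[300:320,300:320].mean())
H=dict(LL=(552,4.2),LR=(563,-63),RL=(594,-193),RR=(605,-260))
for n,c in H.items():
    o=[]
    for cam,im,w in(('top',p,W),('scene',s,Ws)):
        R=rect(cam,im.astype(np.float32),c,32,20,.1).mean(2)
        rr=np.hypot(*(np.mgrid[:400,:400]-200))
        # circle centre: dark ring of the counterbore + bright head; search best ring contrast
        g=cv2.GaussianBlur(R,(0,0),4); th=np.linspace(0,2*np.pi,90,endpoint=False)
        best=max(((np.mean([cv2.remap(g,np.float32(x+r*np.cos(th))[None],np.float32(y+r*np.sin(th))[None],1).mean()*w_ for r,w_ in((118,-2),(90,1),(145,1))]),x,y) for x in range(130,271,3) for y in range(130,271,3)))
        x,y=best[1:]; X=c[0]+(x-200)*.1; Y=c[1]-(y-200)*.1
        q=w[(np.hypot(w[...,0]-X,w[...,1]-Y)<9)]; b_=w[(np.hypot(w[...,0]-X,w[...,1]-Y)<19)&(np.hypot(w[...,0]-X,w[...,1]-Y)>14.5)&(abs(w[...,2]-31)<5)]
        ins=np.hypot(*(np.mgrid[:400,:400]-np.array([y,x])[:,None,None]))<85
        # slot angle: darkest line through the centre
        an=np.radians(np.arange(0,180,1)); t=np.arange(-75,76)
        prof=[min(cv2.remap(g,np.float32(x+t*np.cos(f)-k*np.sin(f))[None],np.float32(y-t*np.sin(f)-k*np.cos(f))[None],1).mean() for k in range(-12,13,4)) for f in an]
        o.append((cam,round(X,1),round(Y,1),'z75,90',np.percentile(q[:,2],[75,90]).round(2),'base',np.median(b_[:,2]).round(2),'slot',int(np.argmin(prof))))
    print(n,*o,sep='\n  ')
R=rect('top',p.astype(np.float32),(513.3,318.9),187,28,.1); m=((R.max(2)<np.median(R[260:300,260:300].max(2))+18)).astype(np.uint8)
n,l,st,ce=cv2.connectedComponentsWithStats(cv2.erode(m,np.ones((9,9)))); i=l[280,280]; pts=np.argwhere(l==i)[:,::-1].astype(float)
print('hex ctr',513.3+(ce[i][0]-280)*.1,318.9-(ce[i][1]-280)*.1,st[i])
an=np.arange(0,180,3); wd=[np.ptp(np.percentile(pts@[np.cos(np.radians(a)),-np.sin(np.radians(a))],[.5,99.5])) for a in an]
f=np.array(wd); z=(f*np.exp(1j*np.radians(6*an))).sum(); print('min-width dir deg mod 60',(np.degrees(np.angle(-z))/6)%60,np.round(f[::5]).tolist())
E
```

```text
depth noise 6.640381
LL
  ('top', 552.2, 3.7, 'z75,90', array([33.49, 34.28]), 'base', np.float64(31.06), 'slot', 176)
  ('scene', 554.6, 3.1, 'z75,90', array([33.75, 34.12]), 'base', np.float64(31.01), 'slot', 174)
LR
  ('top', 563.2, -62.9, 'z75,90', array([31.66, 32.65]), 'base', np.float64(30.99), 'slot', 50)
  ('scene', 566.8, -62.9, 'z75,90', array([32.05, 32.68]), 'base', np.float64(30.96), 'slot', 47)
RL
  ('top', 593.9, -194.1, 'z75,90', array([31.19, 32.44]), 'base', np.float64(30.86), 'slot', 125)
  ('scene', 597.5, -194.7, 'z75,90', array([31.52, 32.11]), 'base', np.float64(31.12), 'slot', 124)
RR
  ('top', 605.8, -261.1, 'z75,90', array([31.03, 32.04]), 'base', np.float64(31.19), 'slot', 51)
  ('scene', 609.1, -261.7, 'z75,90', array([31.26, 32.02]), 'base', np.float64(30.69), 'slot', 47)
hex ctr 513.9838052578253 317.6132512131392 [  166   189   242   208 37506]
min-width dir deg mod 60 28.478612259809378 [225.0, 217.0, 207.0, 214.0, 216.0, 210.0, 200.0, 207.0, 213.0, 210.0, 210.0, 222.0]
```

The loose screw is clamp_a's left (+y) screw on the left clamp, at about (554, 3.5), roughly 2.4 mm proud, with its slot at about 175°. Moving over the rack.

>>> arm_command --series '[100,0,0,-4,0,100,0,0,-7,0,100,-3.6,-1.7,-7,0,100,-7.2,-3.3,-7,0,100,-10.8,-5,-7,0]'

```text
clock: 0.92
eef_pos: [317.5, 520.4, 302.0]
tool_rot: [3.14, 0.0, 2.775]
force: [2.0, -0.5, 0.0]
width: 85.4
gripper_force: 0.0
```

>>> arm_command --series '[100,-3.6,-1.7,0,0,100,-7.2,-3.3,0,0,100,-10.8,-5,0,0,100,-14.4,-6.6,0,0,100,-18,-8.3,0,0]'

```text
clock: 1.33
eef_pos: [456.1, 377.0, 301.6]
tool_rot: [3.141, 0.0, 2.773]
force: [0.3, 0.4, -0.9]
width: 85.5
gripper_force: 0.0
```

>>> arm_command --series '[100,-3.6,-1.7,0,-4,100,-7.7,-3.5,0,-8,100,-7.7,-3.5,0,-12,100,-7.7,-3.5,0,-16,100,-7.7,-3.5,0,-19.6]'

```text
clock: 1.75
eef_pos: [515.1, 316.7, 301.3]
tool_rot: [-3.142, 0.0, 3.115]
force: [0.0, 0.1, -0.9]
width: 85.1
gripper_force: 0.0
```

>>> arm_command --series '[100,0.1,0.1,4,0,100,0.1,0.1,8,0,100,0.1,0.1,12,0,100,0.1,0.1,15.5,0,100,0.1,0.1,17.5,0]'

```text
clock: 2.17
eef_pos: [511.2, 317.7, 122.5]
tool_rot: [-3.139, -0.004, 3.115]
force: [-0.1, -0.4, -0.5]
width: 85.6
gripper_force: 0.0
```

>>> arm_command --series '[0,0,0,0,0,0,0,0,0,0,0,0,0,0,0,0,0,0,0,0,0,0,0,0,0]'

```text
clock: 2.58
eef_pos: [514.5, 319.9, 128.5]
tool_rot: [3.139, 0.003, 3.115]
force: [-0.2, 0.2, 4.6]
width: 27.2
gripper_force: 58.8
```

>>> arm_command --series '[0,0,0,0,0,0,0,0,0,0,0,0,0,0,0,0,0,0,0,0,0,0,0,0,0]'

```text
clock: 3.0
eef_pos: [514.6, 319.9, 128.5]
tool_rot: [3.139, 0.003, 3.115]
force: [-0.2, -0.5, 6.7]
width: 27.3
gripper_force: 59.0
```

>>> arm_command --series '[0,0,0,-2,0,0,0,0,-5,0,0,0,0,-9,0,0,0,0,-12,0,0,0,0,-14,0]'

```text
clock: 3.42
eef_pos: [514.2, 319.7, 270.4]
tool_rot: [3.139, 0.004, 3.115]
force: [0.6, 0.3, -1.3]
width: 27.3
gripper_force: 78.2
```

>>> arm_command --series '[0,-0.5,-3,0,0,0,-1,-7,0,0,0,-2,-11,0,0,0,-2.5,-15,0,0,0,-3.1,-19,0,0]'

```text
clock: 3.83
eef_pos: [538.8, 126.4, 266.9]
tool_rot: [3.142, 0.001, 3.115]
force: [0.4, -0.5, -1.6]
width: 26.8
gripper_force: 78.1
```

>>> arm_command --series '[0,-0.5,-4,0,0,0,-1,-8,0,0,0,-1.5,-11,0,0,0,-1.7,-12.5,0,0,0,-1.7,-12.5,0,0]'

```text
clock: 4.25
eef_pos: [552.8, -3.2, 266.8]
tool_rot: [-3.138, 0.001, 3.107]
force: [-0.6, 0.7, -1.0]
width: 27.0
gripper_force: 78.1
```

>>> arm_command --series '[0,0,0,2,0,0,0,0,4,0,0,0,0,5,0,0,0,0,5,0,0,0,0,5,0]'

```text
clock: 4.67
eef_pos: [552.6, 3.7, 216.3]
tool_rot: [3.141, -0.001, 3.116]
force: [0.7, -0.3, -1.2]
width: 27.0
gripper_force: 78.1
```

```bash
python3 - <<'E'
from h import *
p,d=grab('scene'); q=monitor.read_state(); print(q['qpos'].round(2),q['eef_pos'],q['tool_rot'])
t=q['eef_pos']; 
for z in(95.8,112,175): print(z,proj('scene',[t[0],t[1],z]))
u,v=proj('scene',[t[0],t[1],95.8]).astype(int)
print(u,v); a=p[v-60:v+60,u-80:u+80]; save('blade.png',cv2.convertScaleAbs(cv2.resize(a,(800,600),interpolation=cv2.INTER_CUBIC),alpha=1.3))
a,b=grab('top')
E
```

```text
[-0.07  0.51  0.03  1.81 -0.02  0.83  1.5 ] [553.25634549   3.49516793 216.97881711] [3.14130148e+00 9.28724368e-04 3.11567174e+00]
95.8 [282.51388153 182.51009313]
112 [282.06545707 179.36673546]
175 [280.20002255 166.29044611]
282 182
```

View pics/blade.png

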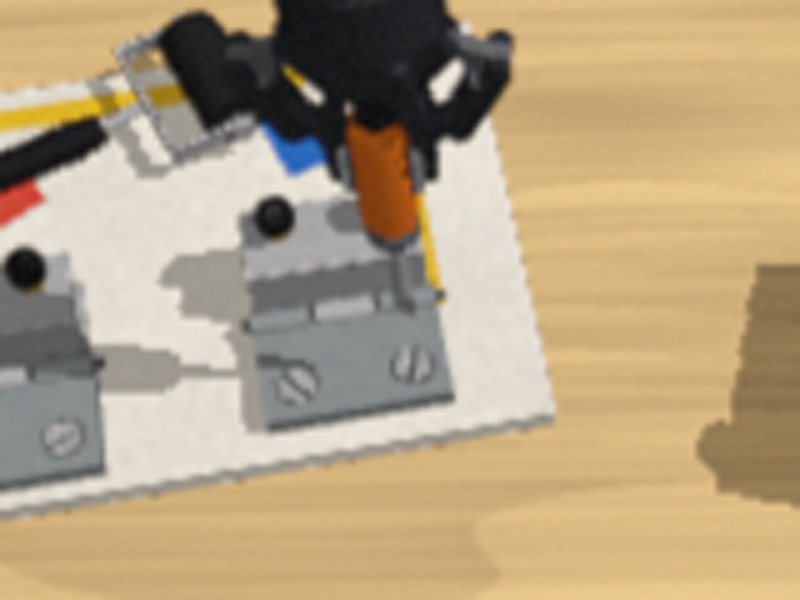

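The driver hangs vertically, its blade tip near crop (405,305). The blade is too small to read against the grey clamp, so I'll look at it against bare wood at two turn angles.

>>> arm_command --series '[0,0,4,0,0,0,0,8,0,0,0,0,11,0,0,0,0,11,0,0,0,0,11,0,0]'

```text
clock: 5.18
eef_pos: [556.1, 116.0, 217.3]
tool_rot: [3.14, 0.002, 3.12]
force: [-0.4, -1.4, -1.4]
width: 27.3
gripper_force: 78.0
```

```bash
cat > bl.py <<'E'
from h import *
import sys
P=[grab('scene')[0].astype(np.float32) for _ in range(3)]; p=np.mean(P,0); np.save(sys.argv[1],p)
q=monitor.read_state(); t=q['eef_pos']; print(t.round(1),q['tool_rot'].round(3),q['qpos'].round(2))
u,v=proj('scene',[t[0],t[1],t[2]-120.5]); u0=int(u)
print('tip',u,v)
for r in range(int(v)-16,int(v)+5):
    row=p[r,u0-14:u0+15].mean(1); bg=np.median(np.r_[row[:6],row[-6:]]); dk=(bg-row).clip(0); dk[dk<6]=0
    print(r,round(bg),'sum/peak',round(dk.sum()/bg,2),round(dk.max()/bg,2),np.round(row[7:22]).astype(int).tolist())
E
python3 bl.py a0
```

```text
[556.1 111.3 216.9] [-3.141e+00  1.000e-03  3.113e+00] [-0.27  0.52  0.03  1.77 -0.02  0.84  1.31]
tip 321.63019748882834 182.41126053594888
166 137 sum/peak 6.49 0.62 [138, 138, 132, 105, 72, 55, 52, 53, 53, 54, 58, 61, 64, 69, 82]
167 136 sum/peak 6.39 0.62 [137, 137, 133, 107, 75, 55, 52, 52, 54, 54, 58, 61, 66, 69, 84]
168 138 sum/peak 6.34 0.64 [137, 138, 137, 111, 75, 53, 50, 51, 52, 55, 58, 63, 68, 71, 90]
169 140 sum/peak 6.07 0.66 [140, 141, 140, 124, 91, 60, 47, 47, 51, 57, 62, 65, 67, 75, 100]
170 140 sum/peak 5.22 0.66 [141, 141, 142, 137, 116, 86, 59, 48, 49, 55, 60, 63, 70, 94, 119]
171 139 sum/peak 3.84 0.62 [140, 140, 140, 140, 132, 118, 91, 67, 54, 52, 58, 71, 94, 121, 135]
172 136 sum/peak 2.2 0.52 [135, 135, 135, 135, 135, 134, 120, 93, 70, 65, 79, 103, 123, 132, 133]
173 134 sum/peak 1.48 0.41 [133, 133, 134, 134, 135, 135, 125, 104, 80, 79, 97, 119, 132, 134, 133]
174 134 sum/peak 1.43 0.4 [136, 136, 136, 136, 137, 137, 128, 104, 81, 80, 100, 121, 133, 135, 134]
175 136 sum/peak 1.5 0.42 [137, 137, 137, 136, 137, 137, 128, 102, 78, 80, 101, 122, 134, 136, 135]
17
[... 399 characters left out ...]

180 133 sum/peak 1.54 0.43 [134, 134, 134, 133, 134, 134, 120, 95, 76, 80, 101, 122, 132, 133, 133]
181 130 sum/peak 1.7 0.44 [131, 130, 130, 131, 130, 130, 112, 87, 73, 76, 95, 115, 128, 130, 130]
182 130 sum/peak 1.92 0.48 [131, 131, 131, 131, 132, 131, 115, 90, 72, 67, 79, 105, 127, 130, 130]
183 135 sum/peak 1.72 0.46 [138, 137, 138, 138, 139, 138, 126, 105, 83, 72, 81, 109, 132, 136, 135]
184 138 sum/peak 1.02 0.3 [139, 139, 139, 139, 139, 139, 135, 126, 112, 96, 98, 117, 135, 138, 138]
185 136 sum/peak 0.23 0.1 [136, 137, 136, 137, 137, 137, 137, 136, 133, 125, 123, 129, 135, 136, 136]
186 134 sum/peak 0.0 0.0 [135, 135, 134, 135, 134, 134, 135, 135, 135, 134, 134, 134, 133, 133, 133]
```

>>> arm_command --series '[0,0,0,0,6,0,0,0,0,12,0,0,0,0,18,0,0,0,0,24,0,0,0,0,30]'

```text
clock: 5.75
eef_pos: [556.0, 110.9, 216.7]
tool_rot: [-3.141, 0.001, 2.583]
force: [0.4, 0.4, -0.9]
width: 27.3
gripper_force: 78.1
```

```bash
python3 bl.py a30
```

```text
[556.  111.5 216.6] [-3.141e+00  1.000e-03  2.592e+00] [-0.36  0.53  0.17  1.77 -0.12  0.85  0.89]
tip 321.67710721116555 182.4268516412324
166 137 sum/peak 6.25 0.63 [139, 138, 88, 52, 51, 51, 53, 54, 59, 63, 66, 69, 76, 103, 132]
167 136 sum/peak 6.26 0.63 [138, 137, 90, 52, 50, 52, 56, 58, 62, 63, 67, 71, 73, 95, 129]
168 139 sum/peak 6.3 0.65 [138, 137, 99, 56, 49, 52, 55, 56, 58, 61, 66, 72, 71, 99, 134]
169 141 sum/peak 6.1 0.68 [141, 140, 120, 73, 45, 48, 50, 51, 51, 58, 67, 69, 78, 121, 140]
170 140 sum/peak 5.34 0.69 [142, 142, 140, 102, 63, 47, 44, 46, 49, 56, 64, 78, 105, 134, 141]
171 139 sum/peak 4.01 0.66 [140, 140, 140, 128, 106, 78, 52, 47, 54, 59, 70, 106, 132, 138, 137]
172 136 sum/peak 2.41 0.6 [135, 135, 136, 136, 134, 112, 71, 54, 65, 89, 106, 127, 133, 133, 132]
173 134 sum/peak 1.54 0.49 [134, 134, 134, 134, 135, 119, 83, 68, 83, 110, 129, 134, 134, 133, 133]
174 134 sum/peak 1.49 0.48 [136, 137, 136, 137, 137, 121, 84, 70, 84, 113, 132, 135, 135, 135, 134]
175 136 sum/peak 1.52 0.5 [138, 137, 137, 137, 137, 122, 83, 68, 85, 114, 133, 136, 136, 135, 134]
176 13
[... 398 characters left out ...]
3 sum/peak 1.33 0.48 [134, 134, 134, 134, 134, 122, 85, 69, 90, 122, 132, 133, 133, 133, 133]
181 130 sum/peak 1.11 0.47 [131, 131, 130, 130, 131, 127, 87, 69, 89, 124, 131, 130, 130, 130, 130]
182 130 sum/peak 1.26 0.5 [132, 131, 131, 131, 132, 131, 93, 65, 78, 120, 130, 130, 129, 130, 130]
183 135 sum/peak 1.18 0.46 [138, 137, 138, 138, 139, 138, 113, 75, 73, 120, 134, 135, 135, 135, 135]
184 138 sum/peak 0.87 0.41 [139, 139, 139, 139, 140, 140, 131, 95, 81, 126, 138, 138, 138, 138, 138]
185 136 sum/peak 0.45 0.26 [137, 136, 137, 136, 136, 137, 135, 119, 100, 129, 136, 136, 136, 135, 136]
186 134 sum/peak 0.07 0.07 [135, 134, 135, 134, 135, 135, 135, 133, 124, 132, 134, 134, 133, 134, 133]
```

At 0° the blade looks wide (1.9 against the 1.5 shank) and at 30° narrow (1.2), with the right end nearer the camera. So the blade now points at about 28.5°, which is tool yaw − 120°. Going to the screw with the blade along the slot (-5°).

>>> arm_command --series '[0,-1.8,-3.1,0,6.7,0,-3.7,-6.2,0,13.4,0,-5.5,-9.3,0,20.1,0,-5.5,-9.3,0,26.8,0,-5.5,-9.3,0,33.5]'

```text
clock: 6.32
eef_pos: [553.8, 0.2, 216.8]
tool_rot: [-3.142, 0.002, 1.997]
force: [-0.0, 1.2, -1.3]
width: 27.3
gripper_force: 78.1
```

>>> arm_command --series '[0,0,0,2,0,0,0,0,4,0,0,0,0,5,0,0,0,0,5.2,0,0,0,0,5.2,0]'

```text
clock: 6.73
eef_pos: [553.6, 4.4, 163.9]
tool_rot: [-3.14, -0.001, 2.007]
force: [-0.1, 0.0, -1.3]
width: 27.0
gripper_force: 77.9
```

>>> arm_command --series '[0,0,0,0,0,0,0,0,0,0,0,0,0,0,0,0,0,0,0,0,0,0,0,0,0]'

```text
clock: 7.15
eef_pos: [554.2, 4.9, 164.8]
tool_rot: [3.141, 0.0, 2.007]
force: [-0.3, 0.3, -1.5]
width: 27.3
gripper_force: 77.9
```

```bash
python3 - <<'E'
from h import *
P=[grab('scene')[0].astype(np.float32) for _ in range(4)]; p=np.mean(P,0); np.save('al0',p)
T=np.mean([grab('top')[0].astype(np.float32) for _ in range(3)],0); np.save('alt0',T)
q=monitor.read_state(); t=q['eef_pos']; print(t.round(1),q['tool_rot'].round(3),q['qpos'].round(2),q['force'])
u,v=proj('scene',[t[0],t[1],t[2]-120.5]); print('tip',u,v,'screw',proj('scene',[554,3.5,34.4]))
u,v=int(u),int(v)
a=cv2.resize(p[v-22:v+23,u-30:u+30],(800,600),interpolation=cv2.INTER_CUBIC).clip(0,255)
save('al0.png',cv2.convertScaleAbs(a,alpha=1.4)); print('origin',u-30,v-22)
E
```

```text
[554.    4.8 164.3] [-3.142 -0.     2.007] [-0.26  0.6   0.31  1.86 -0.26  0.72  0.63] [-0.37653956 -0.02894155 -1.68199941]
tip 284.33601637891434 192.2589207587502 screw [284.1077088  193.92153032]
origin 254 170
```

View pics/al0.png

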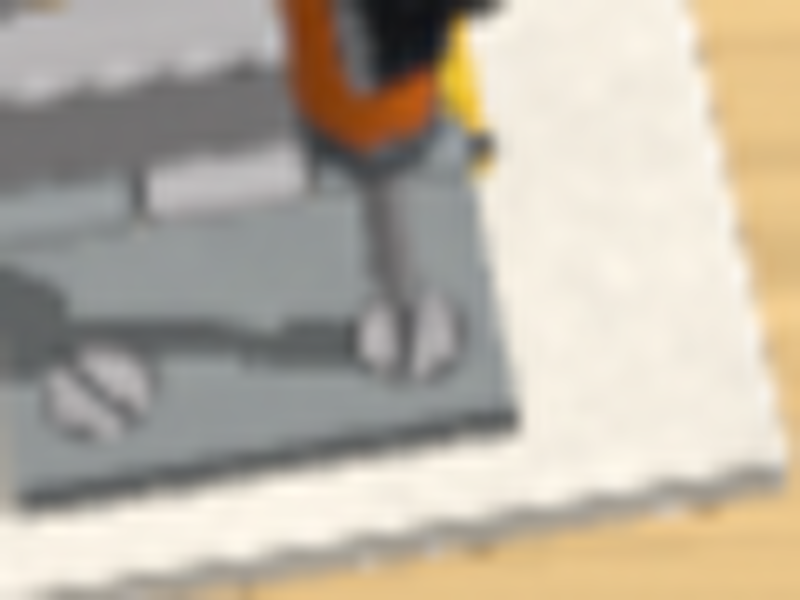

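The blade tip is near crop (403,300) and the loose head's centre near (410,338). The slot and blade are roughly in line, with the target about 2 mm farther in +x. Lowering gently.

>>> arm_command --series '[0,-0.05,0.2,0,0,0,-0.05,0.2,0.4,0,0,-0.05,0.2,0.8,0,0,-0.05,0.2,1.0,0,0,-0.05,0.2,1.2,0]'

```text
clock: 7.92
eef_pos: [555.7, 5.2, 151.7]
tool_rot: [-3.141, -0.0, 2.007]
force: [-0.5, 0.1, -1.3]
width: 27.4
gripper_force: 77.9
```

```bash
python3 -c "
from h import *
q=monitor.read_state();print({k:np.round(q[k],3).tolist() for k in('eef_pos','tool_rot','force','torque','qpos')})"
```

```text
{'eef_pos': [555.65, 5.218, 151.701], 'tool_rot': [-3.141, -0.0, 2.007], 'force': [-0.478, 0.09, -1.291], 'torque': [0.018, 0.044, 0.059], 'qpos': [-0.255, 0.617, 0.3, 1.868, -0.27, 0.697, 0.637]}
```

>>> arm_command --series '[0,0,0,0.1,0,0,0,0,0.2,0,0,0,0,0.3,0,0,0,0,0.3,0,0,0,0,0.3,0]'

```text
clock: 8.33
eef_pos: [555.9, 5.1, 150.3]
tool_rot: [3.141, -0.0, 2.006]
force: [-1.5, 0.4, 6.6]
width: 26.9
gripper_force: 79.3
```

The blade has bottomed in the slot (tip at about 29.8 mm, as expected). Driving clockwise.

>>> arm_command --series '[0,0,0,0.01,5,0,0,0,0.02,10,0,0,0,0.03,16,0,0,0,0.04,22,0,0,0,0.05,28]'

```text
clock: 8.75
eef_pos: [556.9, 4.9, 150.2]
tool_rot: [3.139, -0.0, 1.513]
force: [-1.6, -0.5, 7.7]
width: 27.2
gripper_force: 79.2
```

```bash
cat > st.py <<'E'
from h import *
q=monitor.read_state();print({k:np.round(q[k],3).tolist() for k in('eef_pos','tool_rot','force','torque','qpos')})
E
python3 st.py
```

```text
{'eef_pos': [556.936, 4.912, 150.174], 'tool_rot': [3.139, -0.0, 1.513], 'force': [-1.644, -0.546, 7.66], 'torque': [-0.255, 0.448, 0.166], 'qpos': [-0.343, 0.641, 0.441, 1.872, -0.401, 0.714, 0.271]}
```

>>> arm_command --series '[0,0,0,0.01,6.5,0,0,0,0.02,13,0,0,0,0.03,19.5,0,0,0,0.04,26,0,0,0,0.05,32.5]'

```text
clock: 9.17
eef_pos: [557.0, 3.2, 149.8]
tool_rot: [3.138, 0.0, 0.945]
force: [-1.0, -3.3, 7.2]
width: 27.4
gripper_force: 79.1
```

>>> arm_command --series '[0,0,0,0.01,6.5,0,0,0,0.02,13,0,0,0,0.03,19.5,0,0,0,0.04,26,0,0,0,0.05,32.5]'

```text
clock: 9.58
eef_pos: [556.2, 1.4, 149.3]
tool_rot: [3.136, 0.0, 0.377]
force: [-3.1, -6.3, 7.7]
width: 27.4
gripper_force: 79.3
```

```bash
python3 st.py
```

```text
{'eef_pos': [556.18, 1.41, 149.286], 'tool_rot': [3.136, 0.0, 0.377], 'force': [-3.061, -6.312, 7.674], 'torque': [-2.032, 1.16, 0.159], 'qpos': [-0.525, 0.729, 0.765, 1.879, -0.681, 0.813, -0.59]}
```

>>> arm_command --series '[0,-0.03,0.03,0.01,6.5,0,-0.06,0.06,0.02,13,0,-0.09,0.09,0.03,19.5,0,-0.12,0.12,0.04,26,0,-0.15,0.15,0.05,32.5]'

```text
clock: 10.0
eef_pos: [554.1, -0.4, 148.8]
tool_rot: [3.137, 0.0, -0.19]
force: [-5.8, -4.0, 10.7]
width: 27.0
gripper_force: 79.7
```

>>> arm_command --series '[0,0,0,0.01,6,0,0,0,0.02,12,0,0,0,0.03,18,0,0,0,0.04,24,0,0,0,0.04,30]'

```text
clock: 10.42
eef_pos: [552.2, -0.3, 148.3]
tool_rot: [3.136, 0.001, -0.713]
force: [-9.7, -3.9, 13.6]
width: 27.0
gripper_force: 80.2
```

```bash
python3 st.py
```

```text
{'eef_pos': [552.199, -0.287, 148.296], 'tool_rot': [3.136, 0.001, -0.713], 'force': [-9.662, -3.905, 13.597], 'torque': [-1.544, 3.17, 0.192], 'qpos': [-0.649, 0.856, 1.047, 1.888, -0.905, 0.973, -1.46]}
```

>>> arm_command --series '[0,0,0,-0.1,-5,0,0,0,-0.2,-10,0,0,0,-0.2,-10,0,0,0,-0.2,-10,0,0,0,-0.2,-10]'

```text
clock: 10.83
eef_pos: [555.1, 3.5, 148.8]
tool_rot: [-3.141, 0.001, -0.534]
force: [-0.6, -0.9, -0.3]
width: 27.0
gripper_force: 78.1
```

```bash
python3 st.py
```

```text
{'eef_pos': [555.08, 3.519, 148.777], 'tool_rot': [-3.141, 0.001, -0.534], 'force': [-0.615, -0.905, -0.312], 'torque': [-0.124, 0.561, 0.005], 'qpos': [-0.635, 0.832, 1.002, 1.883, -0.877, 0.945, -1.315]}
```

>>> arm_command --series '[0,0,0,0.15,3,0,0,0,0.25,9,0,0,0,0.26,15,0,0,0,0.27,21,0,0,0,0.28,27]'

```text
clock: 11.25
eef_pos: [555.2, 2.4, 148.1]
tool_rot: [-3.141, -0.001, -1.01]
force: [-5.8, -1.8, 14.7]
width: 26.8
gripper_force: 80.1
```

```bash
python3 st.py
```

```text
{'eef_pos': [555.212, 2.399, 148.064], 'tool_rot': [-3.141, -0.001, -1.01], 'force': [-5.786, -1.764, 14.749], 'torque': [-0.21, 1.771, 0.183], 'qpos': [-0.675, 0.896, 1.114, 1.885, -0.963, 1.022, -1.709]}
```

>>> arm_command --series '[0,0,0,0.01,4,0,0,0,0.01,8,0,0,0,0.02,12,0,0,0,0.02,12,0,0,0,0.02,12]'

```text
clock: 11.67
eef_pos: [554.9, 2.1, 147.9]
tool_rot: [3.141, -0.001, -1.215]
force: [-5.3, -1.8, 16.0]
width: 27.5
gripper_force: 80.6
```

```bash
python3 st.py
```

```text
{'eef_pos': [554.941, 2.124, 147.852], 'tool_rot': [3.141, -0.001, -1.215], 'force': [-5.271, -1.784, 16.015], 'torque': [-0.22, 1.902, 0.11], 'qpos': [-0.688, 0.922, 1.156, 1.886, -0.993, 1.055, -1.886]}
```

>>> arm_command --series '[0,0,0,0.01,5,0,0,0,0.01,10,0,0,0,0.02,15,0,0,0,0.02,15,0,0,0,0.02,15]'

```text
clock: 12.08
eef_pos: [554.8, 2.1, 147.9]
tool_rot: [3.141, -0.001, -1.476]
force: [-5.2, -0.7, 17.1]
width: 26.8
gripper_force: 80.7
```

```bash
python3 st.py
```

```text
{'eef_pos': [554.821, 2.06, 147.868], 'tool_rot': [3.141, -0.001, -1.476], 'force': [-5.2, -0.721, 17.071], 'torque': [-0.161, 2.121, 0.268], 'qpos': [-0.701, 0.949, 1.2, 1.886, -1.022, 1.091, -2.119]}
```

>>> arm_command --series '[0,0,0,0.01,5,0,0,0,0.01,10,0,0,0,0.02,15,0,0,0,0.02,15,0,0,0,0.02,15]'

```text
clock: 12.5
eef_pos: [555.0, 2.2, 147.8]
tool_rot: [-3.141, -0.001, -1.737]
force: [-6.4, -0.9, 18.8]
width: 27.4
gripper_force: 80.8
```

```bash
python3 st.py
```

```text
{'eef_pos': [555.007, 2.152, 147.838], 'tool_rot': [-3.141, -0.001, -1.737], 'force': [-6.387, -0.918, 18.785], 'torque': [-0.104, 2.104, 0.387], 'qpos': [-0.708, 0.969, 1.228, 1.886, -1.043, 1.115, -2.362]}
```

The torque rises (0.11, 0.27, 0.39 N m) while z stays at 147.85, so the hard stop is reached. Backing off the load and lifting out.

>>> arm_command --series '[0,0,0,0,-6,0,0,0,-0.1,-12,0,0,0,-0.2,-18,0,0,0,-0.2,-22,0,0,0,-0.2,-22]'

```text
clock: 12.92
eef_pos: [555.5, 2.7, 148.2]
tool_rot: [-3.141, -0.001, -1.352]
force: [-1.7, -1.0, 4.6]
width: 27.3
gripper_force: 78.5
```

>>> arm_command --series '[0,0,0,-0.5,0,0,0,0,-1.5,0,0,0,0,-4,0,0,0,0,-8,0,0,0,0,-11.5,0]'

```text
clock: 13.33
eef_pos: [555.2, 3.6, 264.4]
tool_rot: [3.141, -0.0, -1.356]
force: [-0.2, -0.3, -1.2]
width: 27.5
gripper_force: 77.9
```

```bash
python3 st.py
```

```text
{'eef_pos': [555.165, 3.631, 264.396], 'tool_rot': [3.141, -0.0, -1.356], 'force': [-0.206, -0.348, -1.247], 'torque': [0.07, -0.139, -0.001], 'qpos': [-0.746, 0.778, 1.265, 1.762, -0.792, 1.221, -2.184]}
```

>>> arm_command --series '[0,-3.5,-0.3,-0.5,0,0,-7.5,-0.6,-1,0,0,-11.5,-1,-1,0,0,-15.5,-1.4,-1,0,0,-19.5,-1.7,-1,0]'

```text
clock: 13.75
eef_pos: [529.4, 200.1, 273.7]
tool_rot: [-3.14, 0.002, -1.355]
force: [1.3, 0.3, -1.9]
width: 27.1
gripper_force: 78.2
```

>>> arm_command --series '[0,-4,-0.3,0,0,0,-8,-0.7,0,0,0,-11,-0.9,0,0,0,-12.2,-1,0,0,0,-12.2,-1,0,0]'

```text
clock: 14.17
eef_pos: [511.8, 323.6, 272.3]
tool_rot: [3.141, 0.001, -1.347]
force: [0.8, 0.0, -1.6]
width: 27.3
gripper_force: 78.1
```

```bash
python3 st.py; python3 - <<'E'
from h import *
A,D,C,S=[],[],[],[]
for k in range(3):
    a,b=grab('top');c,e=grab('scene');A.append(a.astype(np.float32));D.append(b);C.append(c.astype(np.float32));S.append(e)
p=np.mean(A,0);s=np.mean(C,0);W=world('top',np.median(D,0));Ws=world('scene',np.median(S,0))
for n,ct,cs in(('LL',(552.2,3.7),(554.6,3.1)),('LR',(563.2,-62.9),(566.8,-62.9)),('RL',(593.9,-194.1),(597.5,-194.7))):
    for w,c in((W,ct),(Ws,cs)):
        q=w[np.hypot(w[...,0]-c[0],w[...,1]-c[1])<9]; print(n,np.percentile(q[:,2],[75,90]).round(2))
im=[]
for cam,I in(('top',p),('scene',s)):
    im.append(np.hstack([rect(cam,I,c,32,22,.11) for c in((553.5,3.5),(565,-63))]))
save('after.png',cv2.convertScaleAbs(np.hstack([cv2.resize(x,(400,200)) for x in im]).clip(0,255),alpha=1.4))
E
```

```text
{'eef_pos': [511.799, 323.639, 272.285], 'tool_rot': [3.141, 0.001, -1.347], 'force': [0.832, 0.009, -1.617], 'torque': [0.016, -0.004, -0.034], 'qpos': [-1.244, 0.849, 1.274, 1.615, -0.836, 1.321, -2.757]}
LL [31.28 32.  ]
LL [31.51 32.56]
LR [32.19 33.18]
LR [31.24 31.93]
RL [31.43 32.34]
RL [30.89 31.65]
```

View pics/after.png

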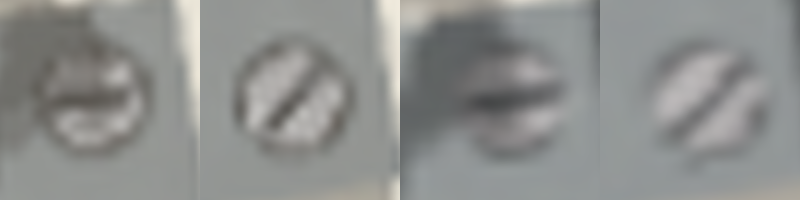

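The head is now level with the tight ones (slot at about 5°, roughly 170° of turn, which matches the 2.4 mm it stood proud). Turning the hand back to the pick-up orientation over the rack.

>>> arm_command --series '[0,0,0,0,-7,0,0,0,0,-14,0,0,0,0,-21,0,0,0,0,-28,0,0,0,0,-35]'

```text
clock: 14.88
eef_pos: [513.5, 317.2, 272.8]
tool_rot: [-3.141, 0.0, -0.739]
force: [-0.2, -0.1, -2.3]
width: 27.1
gripper_force: 78.0
```

>>> arm_command --series '[0,0,0,0,-7,0,0,0,0,-14,0,0,0,0,-21,0,0,0,0,-28,0,0,0,0,-35]'

```text
clock: 15.3
eef_pos: [513.5, 317.1, 272.9]
tool_rot: [-3.141, -0.0, -0.128]
force: [0.3, -0.6, -1.7]
width: 27.3
gripper_force: 78.0
```

>>> arm_command --series '[0,0,0,0,-7,0,0,0,0,-14,0,0,0,0,-21,0,0,0,0,-28,0,0,0,0,-35]'

```text
clock: 15.72
eef_pos: [513.5, 316.9, 272.8]
tool_rot: [3.141, -0.0, 0.482]
force: [-0.7, 0.5, -1.7]
width: 27.1
gripper_force: 78.0
```

>>> arm_command --series '[0,0,0,0,-7,0,0,0,0,-14,0,0,0,0,-21,0,0,0,0,-28,0,0,0,0,-35]'

```text
clock: 16.13
eef_pos: [513.6, 316.9, 272.8]
tool_rot: [3.141, 0.0, 1.093]
force: [-0.5, 0.0, -1.3]
width: 27.3
gripper_force: 78.0
```

>>> arm_command --series '[0,0,0,0,-7,0,0,0,0,-14,0,0,0,0,-21,0,0,0,0,-28,0,0,0,0,-35]'

```text
clock: 16.55
eef_pos: [513.6, 316.7, 272.7]
tool_rot: [-3.142, 0.0, 1.704]
force: [-0.3, -0.0, -2.1]
width: 27.3
gripper_force: 78.0
```

>>> arm_command --series '[0,0,0,0,-7,0,0,0,0,-14,0,0,0,0,-21,0,0,0,0,-28,0,0,0,0,-35]'

```text
clock: 16.97
eef_pos: [513.6, 316.6, 272.7]
tool_rot: [-3.141, 0.001, 2.315]
force: [-0.6, 0.1, -1.8]
width: 27.5
gripper_force: 78.0
```

>>> arm_command --series '[0,0,0,0,-7,0,0,0,0,-14,0,0,0,0,-21,0,0,0,0,-28,0,0,0,0,-35]'

```text
clock: 17.38
eef_pos: [513.7, 316.5, 272.6]
tool_rot: [-3.141, 0.0, 2.926]
force: [1.1, -0.2, -1.9]
width: 26.8
gripper_force: 78.0
```

```bash
python3 st.py
```

```text
{'eef_pos': [513.683, 316.539, 272.617], 'tool_rot': [-3.141, 0.0, 2.926], 'force': [1.071, -0.204, -1.87], 'torque': [0.041, -0.048, -0.075], 'qpos': [-0.677, 0.521, 0.123, 1.604, -0.071, 1.021, 0.822]}
```

>>> arm_command --series '[0,0,0.1,0,-4,0,0,0.2,0,-8,0,0,0.34,0,-10.8,0,0,0.34,2,-10.8,0,0,0.34,4,-10.8]'

```text
clock: 17.8
eef_pos: [515.5, 320.5, 233.4]
tool_rot: [3.14, 0.003, 3.108]
force: [0.3, -0.6, -1.8]
width: 27.1
gripper_force: 78.1
```

>>> arm_command --series '[0,0,0,0.5,0,0,0,0,1,0,0,0,0,1.5,0,0,0,0,2,0,0,0,0,2.5,0]'

```text
clock: 18.22
eef_pos: [514.4, 322.0, 208.0]
tool_rot: [3.141, 0.001, 3.111]
force: [-1.6, -1.7, 14.9]
width: 26.9
gripper_force: 80.1
```

```bash
python3 st.py
```

```text
{'eef_pos': [514.442, 322.03, 207.99], 'tool_rot': [3.141, 0.001, 3.111], 'force': [-1.635, -1.74, 14.871], 'torque': [-0.211, 0.168, 0.039], 'qpos': [-0.647, 0.591, 0.066, 1.672, -0.048, 0.879, 0.978]}
```

>>> arm_command --series '[0,0,0,-0.5,0,0,0,-0.2,-0.6,0,0,0,-0.2,-0.6,0,0,0,-0.2,-0.6,0,0,0,-0.2,-0.6,0]'

```text
clock: 18.63
eef_pos: [513.8, 320.0, 213.8]
tool_rot: [3.141, 0.0, 3.111]
force: [0.3, 0.5, -0.9]
width: 27.5
gripper_force: 78.1
```

```bash
python3 st.py; python3 - <<'E'
from h import *
p=np.mean([grab('scene')[0].astype(np.float32) for _ in range(3)],0)
q=monitor.read_state();t=q['eef_pos'];u,v=proj('scene',[t[0],t[1],t[2]-120.5]).astype(int);print(u,v,proj('scene',[t[0],t[1],t[2]-120.5]),proj('scene',[514,318.7,88]))
a=p[v-25:v+20,u-30:u+30]; save('rk.png',cv2.convertScaleAbs(cv2.resize(a,(800,600),interpolation=cv2.INTER_CUBIC).clip(0,255),alpha=1.4))
E
```

```text
{'eef_pos': [513.781, 319.984, 213.758], 'tool_rot': [3.141, 0.0, 3.111], 'force': [0.26, 0.478, -0.937], 'torque': [0.021, -0.021, 0.019], 'qpos': [-0.645, 0.582, 0.066, 1.669, -0.047, 0.891, 0.98]}
395 168 [395.02273745 168.65200016] [394.28149018 169.73214347]
```

View pics/rk.png

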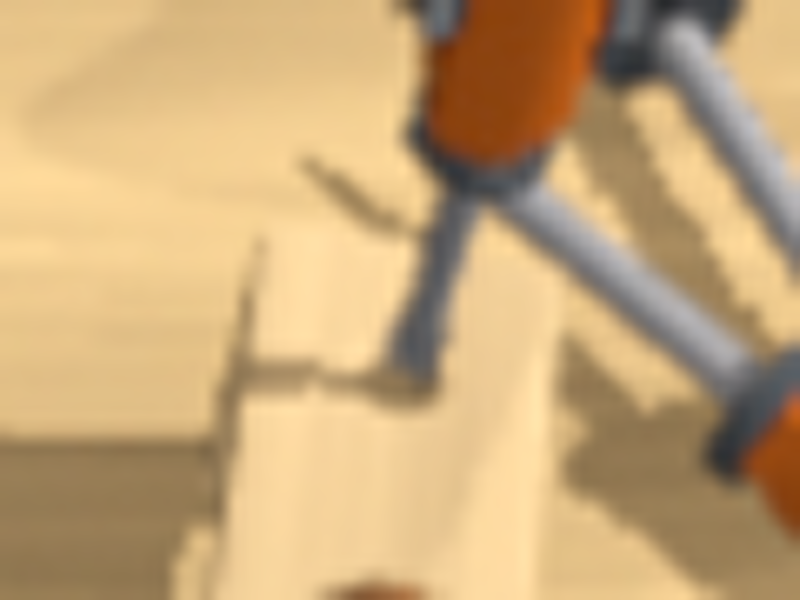

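```bash
python3 - <<'E'
from h import *
p=np.mean([grab('scene')[0].astype(np.float32) for _ in range(3)],0)
q=monitor.read_state();t=q['eef_pos']; zt=t[2]-120.5
for h in (0,10,20,30,45,55,65,75):
    u,v=proj('scene',[t[0],t[1],zt+h]); r=int(round(v)); c=int(round(u)); row=p[r,c-10:c+11].mean(1)
    print(h,'pred',u.round(2),v.round(2),np.round(row).astype(int).tolist())
print('hole region'); 
for r in range(163,176): print(r,np.round(p[r,380:410].mean(1)).astype(int).tolist())
E
```

```text
0 pred 395.01 168.66 [138, 141, 142, 141, 146, 149, 153, 149, 123, 83, 66, 65, 74, 122, 138, 139, 140, 141, 142, 145, 150]
10 pred 395.66 166.66 [151, 153, 152, 149, 148, 150, 149, 144, 107, 70, 64, 76, 105, 135, 140, 141, 142, 143, 143, 146, 148]
20 pred 396.31 164.63 [150, 153, 154, 151, 149, 149, 149, 150, 145, 104, 70, 69, 94, 135, 142, 142, 143, 143, 144, 146, 148]
30 pred 396.98 162.56 [154, 154, 151, 150, 150, 150, 150, 151, 135, 89, 65, 75, 112, 138, 143, 144, 144, 145, 145, 137, 110]
45 pred 397.99 159.4 [147, 146, 142, 123, 105, 99, 101, 125, 126, 86, 65, 71, 95, 121, 102, 85, 85, 99, 113, 124, 132]
55 pred 398.69 157.25 [117, 96, 96, 122, 136, 139, 141, 140, 105, 63, 50, 49, 51, 57, 76, 94, 124, 133, 138, 139, 121]
65 pred 399.39 155.06 [127, 135, 143, 146, 146, 147, 145, 104, 55, 42, 45, 50, 57, 61, 60, 62, 77, 124, 143, 125, 102]
75 pred 400.11 152.83 [144, 144, 144, 144, 137, 90, 48, 46, 49, 51, 52, 53, 53, 57, 61, 66, 86, 107, 95, 88, 88]
hole region
163 [141, 142, 141, 128, 130, 145, 150, 154, 154, 151, 150, 150, 150, 150, 151, 135, 89, 65, 75, 112, 138, 143, 144, 144
[... 1121 characters left out ...]
114, 108, 104, 101, 90, 83, 82, 78, 70, 77, 122, 137, 138, 140, 140, 143, 149, 154, 123, 91, 84, 83]
172 [130, 97, 82, 108, 117, 120, 123, 125, 140, 127, 119, 115, 104, 89, 83, 80, 75, 90, 125, 137, 138, 141, 141, 145, 152, 155, 122, 91, 83, 82]
173 [130, 97, 87, 135, 146, 147, 151, 151, 149, 147, 147, 146, 137, 118, 107, 103, 105, 119, 136, 138, 137, 140, 141, 148, 154, 156, 128, 106, 92, 86]
174 [125, 96, 95, 138, 147, 149, 152, 152, 148, 147, 148, 148, 147, 147, 141, 137, 138, 139, 140, 137, 137, 140, 142, 149, 154, 156, 136, 124, 106, 87]
175 [104, 91, 94, 137, 146, 148, 151, 151, 147, 146, 148, 146, 146, 149, 146, 143, 141, 140, 139, 137, 137, 140, 145, 151, 154, 155, 133, 123, 112, 90]
```

The tip at (395,169) is nearly over the hole, whose centre is about (394.6,170.5). That needs roughly 1 mm in -y and 1.5 mm in +x, then a gentle descent.

>>> arm_command --series '[0,-0.15,-0.1,0,0,0,-0.15,-0.1,0.4,0,0,-0.15,-0.1,0.8,0,0,-0.15,-0.1,1.1,0,0,-0.15,-0.1,1.4,0]'

```text
clock: 19.35
eef_pos: [515.0, 318.8, 198.8]
tool_rot: [-3.141, -0.001, 3.111]
force: [-0.2, 0.4, -2.4]
width: 26.9
gripper_force: 78.2
```

>>> arm_command --series '[0,0,0,0.8,0,0,0,0,1.6,0,0,0,0,2.4,0,0,0,0,3.2,0,0,0,0,4,0]'

```text
clock: 19.77
eef_pos: [515.1, 318.8, 158.4]
tool_rot: [-3.141, -0.0, 3.111]
force: [0.6, 0.5, -1.4]
width: 26.9
gripper_force: 78.2
```

>>> arm_command --series '[0,0,0,1,0,0,0,0,2,0,0,0,0,2.6,0,0,0,0,2.8,0,0,0,0,2.9,0]'

```text
clock: 20.18
eef_pos: [515.0, 318.7, 129.8]
tool_rot: [-3.141, -0.001, 3.111]
force: [-1.0, -0.1, -0.9]
width: 26.9
gripper_force: 78.2
```

```bash
python3 st.py
```

```text
{'eef_pos': [515.01, 318.725, 129.818], 'tool_rot': [-3.141, -0.001, 3.111], 'force': [-0.987, -0.099, -0.906], 'torque': [0.053, 0.038, -0.034], 'qpos': [-0.635, 0.689, 0.056, 1.74, -0.054, 0.715, 0.989]}
```

>>> arm_command --series '[0,0,0,0.1,0,0,0,0,0.15,0,0,0,0,0.15,0,0,0,0,0.15,0,0,0,0,0.15,0]'

```text
clock: 20.6
eef_pos: [515.4, 319.0, 129.4]
tool_rot: [3.141, 0.001, 3.111]
force: [-0.1, 0.5, -2.4]
width: 26.8
gripper_force: 78.2
```

>>> arm_command --series '[30,0,0,0,0,60,0,0,0,0,100,0,0,0,0,100,0,0,0,0,100,0,0,0,0]'

```text
clock: 21.02
eef_pos: [515.4, 319.0, 129.2]
tool_rot: [3.141, 0.0, 3.111]
force: [-0.4, -0.3, 0.0]
width: 74.2
gripper_force: 0.0
```

>>> arm_command --series '[100,0,0,0,0,100,0,0,0,0,100,0,0,0,0,100,0,0,-0.5,0,100,0,0,-1.5,0]'

```text
clock: 21.43
eef_pos: [514.4, 318.4, 143.5]
tool_rot: [-3.14, -0.002, 3.111]
force: [-0.3, -0.0, 0.1]
width: 85.3
gripper_force: 0.0
```

>>> arm_command --series '[100,0,0,-3,0,100,0,0,-6,0,100,0,0,-10,0,100,0,0,-14,0,100,0,0,-17,0]'

```text
clock: 21.85
eef_pos: [515.9, 319.2, 318.7]
tool_rot: [3.139, 0.004, 3.111]
force: [0.7, 1.0, 0.2]
width: 85.8
gripper_force: 0.0
```

>>> arm_command --series '[100,0,-4,0,0,100,0,-8,0,0,100,0,-12,0,0,100,0,-12,0,0,100,0,-12,0,0]'

```text
clock: 22.27
eef_pos: [512.1, 195.8, 315.5]
tool_rot: [-3.141, 0.002, 3.106]
force: [-0.4, 0.7, -0.3]
width: 85.2
gripper_force: 0.0
```

```bash
python3 - <<'E'
from h import *
s,ds=grab('scene'); p,d=grab('top'); W=world('top',d); v,u=np.mgrid[:400,:640]
m=(u>=203)&(u<235)&(v>=222)&(v<250)&(W[...,2]>110)&(W[...,2]<230); q=W[m]; zt=np.percentile(q[:,2],90); t=q[q[:,2]>zt-6]
print('drv top',zt.round(1),np.median(t,0).round(1),len(t))
save('fin.png',np.vstack([cv2.resize(s[90:240,150:430],(640,300)),cv2.resize(p[170:340,190:510],(640,300))]))
E
```

```text
Traceback (most recent call last):
IndexError: index -1 is out of bounds for axis 0 with size 0
```

>>> arm_command --series '[100,0,4,-4,0,100,0,0,-8,0,100,4,-4,-8,0,100,8,-8,-8,0,100,11,-12,-8,0]'

```text
clock: 22.78
eef_pos: [427.4, 117.5, 393.6]
tool_rot: [3.14, 0.002, 3.116]
force: [0.0, -0.8, -0.0]
width: 85.6
gripper_force: 0.0
```

```bash
python3 - <<'E'
from h import *
s,ds=grab('scene'); p,d=grab('top'); W=world('top',d); v,u=np.mgrid[:400,:640]
save('fin.png',np.vstack([cv2.resize(s[90:240,150:430],(640,300)),cv2.resize(p[170:340,190:510],(640,300))]))
m=(u>=203)&(u<235)&(v>=222)&(v<250)&(W[...,2]>110)&(W[...,2]<230); q=W[m]
if len(q): zt=np.percentile(q[:,2],90); t=q[q[:,2]>zt-6]; print('drv top',zt.round(1),np.median(t,0).round(1),len(t))
E
```

```text
drv top 188.2 [515.7 317.5 187.2] 89
```

View pics/fin.png

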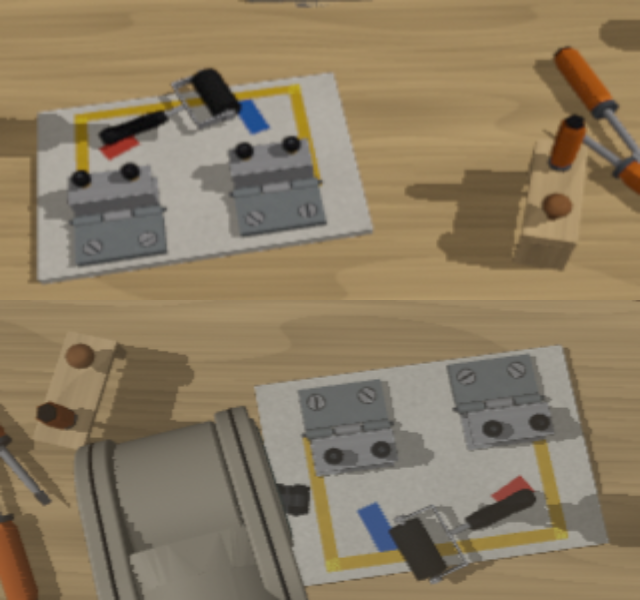

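The driver hangs upright, its top at 188 mm as at the start. The two other orange drivers, though, no longer stand as in the first picture. I'll check when that changed.

```bash
python3 - <<'E'
from h import *
cur,ds=load('scene'); ini=cv2.imread('pics/scene1.png')[...,::-1]
Ws=world('scene',ds)
for n,im in(('init',ini),('a0',np.load('a0.npy')),('a30',np.load('a30.npy')),('al0',np.load('al0.npy')),('cur',cur)):
    f=im.astype(float); m=((f[...,0]>120)&(f[...,1]<.58*f[...,0])&(f[...,2]<.35*f[...,0])).astype(np.uint8); m[:, :360]=0; m[:80]=0; m[230:]=0
    k,l,s,c=cv2.connectedComponentsWithStats(m); print(n,[(s[i][:4].tolist(),int(s[i][4]),c[i].round(0).tolist()) for i in range(1,k) if s[i][4]>25])
    if n=='cur':
        for i in range(1,k):
            if s[i][4]>25:
                q=Ws[(l==i)&(Ws[...,2]<400)&(Ws[...,2]>-20)]; print('   world',q.mean(0).round(0),q.min(0).round(0),q.max(0).round(0))
# scene overview, changed part
a=np.hstack([np.load('a0.npy')[60:220,340:540],cur[60:220,340:540].astype(np.float32)]); save('cmp.png',cv2.resize(a,(800,320)).clip(0,255))
E
```

```text
init [([394, 113, 9, 27], 67, [398.0, 124.0]), ([446, 136, 12, 24], 55, [452.0, 145.0]), ([400, 153, 6, 17], 30, [403.0, 159.0])]
a0 [([396, 114, 21, 27], 183, [406.0, 127.0]), ([424, 171, 32, 29], 237, [440.0, 184.0])]
a30 [([396, 114, 21, 27], 183, [406.0, 127.0]), ([424, 171, 32, 29], 236, [440.0, 184.0])]
al0 [([396, 114, 21, 27], 182, [406.0, 127.0]), ([424, 171, 32, 29], 238, [440.0, 184.0])]
cur [([396, 114, 21, 27], 177, [406.0, 127.0]), ([400, 154, 6, 17], 27, [403.0, 160.0]), ([424, 171, 32, 29], 235, [440.0, 184.0])]
   world [317. 391.  37.] [255. 364.  29.] [369. 418.  42.]
   world [530. 328. 155.] [526. 322. 111.] [533. 331. 181.]
   world [533. 460.  36.] [485. 419.  32.] [582. 498.  42.][ WARN:0@0.609] global loadsave.cpp:1063 imwrite_ Unsupported depth image for selected encoder is fallbacked to CV_8U.
```

View pics/cmp.png

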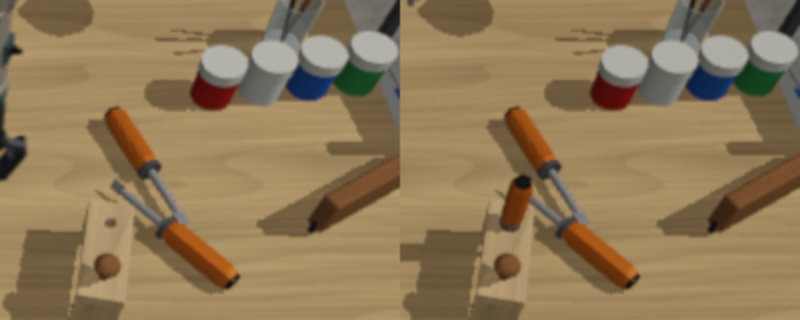

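The comparison shows both larger drivers were already lying flat, at (406,127) and (440,184), by about 5 s, and they haven't moved since. They're still on the table, and I can't stand them back on their blade tips. The rack driver is home, the screw is flush and the gripper is clear, so I'm handing in.

```bash
python3 -c "
from h import *
print(workorder.finish_job())"
```

```text
the job is handed in; nothing more can be done
None
```

I drove the loose screw to its stop, flush with the clamp, hung the orange screwdriver back upright in its rack hole and handed the job in at about 23 s; the roller looked undisturbed (tubs not rechecked), but the two larger spare screwdrivers fell flat on the table in the first 5 s, and I can't say whether I caused it.

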